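# Rack a bare display module without hurting its glass

## Robot

A 6-joint arm with a two-finger parallel gripper is mounted at the origin on a cart in front of the work surface, level with it; the furniture and walls round the work are solid. World frame = base frame: x ahead of the robot, y to its left, z up, the work surface at z = 0. Lengths are in m, angles in rad, forces in N, time in s.
With the tool pointing down it reaches from about 0.4 to 0.825 m from the base axis. Payload 7 kg.
Tool frame: the origin (TCP) lies at the very end of the fingers, on their centre line; the grasp point (between the pads) lies 19 mm behind it (arm.grasp_offset is the distance from the TCP to the grasp point, in m); z points along the fingers, y is the line along which they close (so a half turn about z gives the same grasp; the last joint's range is limited). The gripper opens to 88 mm and grips with 3 to 60 N. Pads are 19 mm wide; open, the fingers measure 130 mm over their backs; the gripper's body (78 mm by 193 mm) begins 47 mm behind the grasp point.
Start: joints at [1.473, 0.359, 0.012, 0, -1.224, -0.288], TCP at [0.254, 0.625, 0.198] pointing down, gripper open.
Joint ranges: [-3.07, 3.07], [-1.43, 2.12], [-1.02, 1.25], [-3.03, 1.67], [-3.05, -0], [-3.03, 3.03]. Speed limits (rad/s): [2.39, 2.39, 3.01, 3.14, 3.14, 3.14].

## Interface

Orientations are given as [roll, pitch, yaw] about the fixed x, y, z axes, in that order (R = Rz(yaw) Ry(pitch) Rx(roll)).
In Python, from station import get_state, cams, arm, nets gives the robot as it stands.
- The arm moves only by the shell command python3 -m creep 'ROWS' [FORCE]. ROWS is a JSON object of lists of equal length, an entry for each row: "translation": the shift along the world's x, y, z in mm, a list of three; "spin": the turn about the world's z in rad; "gripper": the opening, from 0 (shut) to 1 (fully open). In form: {"translation": [[dx, dy, dz], ...], "spin": [spin, ...], "gripper": [gripper, ...]}. A call has 1 to 8 rows; each row shifts and turns the commanded pose from where the row before left it; what a row does not reach is not made up. A row lasts 1/10 s, in which the tool goes at most 50 mm and 8.59 degrees, less where a joint would pass 70% of its speed; a pose out of reach is approached as far as the arm can. A call is refused whole if a number of a shift passes 50 or a number of a turn 0.15, either way. A call with a gripper value outside its range is refused whole. The fingers move at their own pace and stop on an object; FORCE is the grip in N (left out, the last holds). Time passes only in rows, so rows that do not move let the fingers close. It gives the time, the measured TCP pose, the force, the opening and the grip force at its end, in the units of the state.
- get_state(): the state, without advancing time (a new reading comes with each control period).
- cams.grab_frame(name): name is "side" or "top"; returns a dict with "img" (480x640x3 uint8, red, green, blue), "mtx" (3x3 intrinsics, pixels), "R" (3x3) and "t" (3): a world point X has camera coordinates R X + t. Camera axes: x right, y down, z forward; pixel columns grow to the right and rows downward; lengths in m; the calibration is good to about 2 mm. A picture is of the moment at which its call begins. There is no depth.
- arm.job_done(): hands the job in; it is judged then, once.
Trained networks look in the newest picture that a camera, given by its name, has taken for a name from the list of things; names that differ only in an ending like _2 or _b are one class to them, and where a whole thing is asked for, a point or a joint stands for the part that bears it (a point fixed in the world has none). Each returns a list of dicts, best first, with "confidence" (0 to 1); they miss things now and then, are a little off and sometimes report something else, mostly with a low value. They report only what shows in the picture. A call takes as long as a camera call. They do not tell look-alikes from the thing itself.
- nets.search_frame(camera, label): "centre" ([x, y, z] in m, in world coordinates, good to about 4 mm: the middle of the surface that is visible of it).
- nets.pinpoint(camera, label): "centre" ([x, y, z] in m, in world coordinates, good to about 4 mm: a listed point, or the origin of a listed thing).
The state is a dict: "t": time; "q": joint angles; "qd": joint speeds; "joint_efforts": joint torques, N m; "eef_pos": TCP position; "ee_rot": TCP orientation; "force": force on the tool from outside, world axes, zero at the start; "moment": the same for the moment, N m; "width": finger opening in m; "gripper_force": force on a finger pad.
Only numpy, scipy, OpenCV 4.12 (cv2) and the standard library are available. Lean on these libraries where they do the work, as an engineer would, in place of code of your own. Each camera call takes 0.05 s, during which the arm holds its last target. There are 200 camera calls.

## Task

The bare display module on the foam pad is thin glass: never grip it harder than about 35 N, and do not press, knock or drop it. Lay it on the sloped rest with its white connector end uppermost, let go of it there, then take it again by that upper end and stand it, connector end up, down in the slot of the green rack (not the red one). Leave the solder spool, fuse carton and tape roll where they are.

Things in the scene. Friction and masses are not known exactly. Their poses are not given: they have to be found in the camera images.
- module: flat black-framed display module, 104 x 64 x 10 mm, 0.13 kg, fragile; glass on one large face, white connector across the middle of one short end (it stands out 3 mm). Origin: centre of its back face; x along the 104 mm length to the connector end, y along the 64 mm width, z out of the glass (the glass face is at z = 10 mm). It starts lying glass up on the foam pad
- module_mid (a point): the centre of the display module's 104 x 64 x 10 mm block
- foam_pad: fixed dark grey foam pad, 90 x 44 x 12 mm, under the module, which overhangs it by 10 mm along each long edge and 7 mm at each end. Origin: centre of its underside; x along its length
- rest: fixed aluminium sloped rest on a dark base 85 x 56 x 6 mm. Its plate, 40 mm wide (along y), rises 55 degrees from horizontal towards the rest's +x; it is 60 mm long from the lip at its foot, so that the module laid on it stands out 44 mm past its upper end and 12 mm at each side. The lip is 40 mm wide and stands 15 mm out of the plate. Origin: centre of the base's underside; z up
- rest_foot (a point): the inner corner of the sloped rest, where plate surface and lip meet, at mid width: at (-30, 0, 30) mm in the rest's frame. The module's lower short end belongs against the lip here
- rack_green: fixed green single-slot rack on a dark base 100 x 70 x 8 mm: two upright walls along x with a 14 mm gap between them (along y), flared at the mouth. Slot floor at z = 8 mm, walls straight to 48 mm, flared mouth ends at 55 mm; the slot is 76 mm long along x between low end stops. Origin: centre of the base's underside, under the middle of the slot; z up
- rack_red: the same rack painted red; not to be used
- worktop: the fixed wooden workbench, top surface at z = 0
- spool: white solder spool standing on its flange, 55 mm across, 33 mm high, loose bystander; origin: centre of underside
- fuses: small cream carton, 44 x 62 x 30 mm, loose bystander; origin: centre of underside
- tape: roll of black tape, 60 mm across, 18 mm high, loose bystander; origin: centre of underside
Mind the look-alikes: they are no part of the job. What is shaped like the rack_green but orange is not meant.

How it is judged:
On the way:
1. the module lies let go on the sloped rest, connector end uppermost (contact force between module and rest above 0.3 N and contact force between module and the fingers below 0.05 N and angle between module's own x axis and vertical between 0.43 and 0.79 rad and distance between module_mid and rest_foot below 0.065 m and linear speed of module below 0.02 m/s), for 0.2 s.
At the end, for the whole second after the job is handed in: The module stands released and at rest in the green rack's slot, connector end up: its centre within 12 mm along and 7 mm across of the slot's middle, 54 to 64 mm above the rack's underside (bottomed: 60 mm), its length within 0.14 rad of vertical (x of module_mid in the frame of rack_green between -0.012 and 0.012 m and y of module_mid in the frame of rack_green between -0.007 and 0.007 m and z of module_mid in the frame of rack_green between 0.054 and 0.064 m and angle between module's own x axis and vertical below 0.14 rad and angle between the z axis of module and the y axis of rack_green, either way round below 0.25 rad and linear speed of module below 0.05 m/s and contact force between module and the fingers below 0.05 N); the robot touches nothing.
It fails at once if the display module is squeezed: over 84 N of contact between fingers and module, both pads together (contact force between module and the fingers above 84 N).
It fails at once if the module is knocked or pressed against rest, racks, foam pad or bench with over 30 N (contact force between module and rest above 30 N or contact force between module and rack_green above 30 N or contact force between module and rack_red above 30 N or contact force between module and foam_pad above 30 N or contact force between module and worktop above 30 N).
It fails at once if spool, fuse carton or tape roll is shifted by more than 20 mm (distance of any of spool, fuses, tape from where it was at the start of the episode above 0.02 m).
It also fails if it takes over 51 s, if anything falls off the work surface, if the arm or the gripper's body presses on something with over 40 N, if the wrist force passes 120 N, or if a joint passes its speed limit or range.

## Working session

There is one attempt and no reset: what is moved stays moved. The work goes in short steps, Python scripts to look and compute and a shell command to move; the robot and the scene stay as the last step left them, time stands still between calls to the robot, and variables do not carry over. Pictures are saved under pics/ and viewed, at most 10 in all, crops included, and the job is handed in when it is done.

```bash
mkdir -p pics; ls; cat > h.py <<'E'
import numpy as np, cv2
from station import get_state, cams, arm, nets
def proj(f,X):
    c=np.asarray(X)@f["R"].T+f["t"]; p=c@f["mtx"].T; return p[...,:2]/p[...,2:]
def onplane(f,uv,z):
    d=f["R"].T@np.linalg.inv(f["mtx"])@np.array([uv[0],uv[1],1.]); o=-f["R"].T@f["t"]
    return o+d*(z-o[2])/d[2]
def save(f,n): cv2.imwrite(f"pics/{n}.png",f["img"][:,:,::-1])
E
python3 - <<'E'
from h import *
np.set_printoptions(precision=3,suppress=True)
for c in("top","side"):
    f=cams.grab_frame(c); save(f,c+"0"); print(c,"pos",-f["R"].T@f["t"],"fwd",f["R"][2])
    for l in("module","foam_pad","rest","rest_foot","rack_green","rack_red","spool","fuses","tape","module_mid"):
        print(l,[(np.round(d["centre"],3).tolist(),round(d["confidence"],2)) for d in nets.pinpoint(c,l)[:4]])
s=get_state();print(s["ee_rot"],s["eef_pos"],s["t"],s["width"])
E
```

```text
pics
top pos [ 0.265 -0.101  1.495] fwd [ 0.163 -0.009 -0.987]
module [([0.641, 0.079, 0.01], 0.69), ([0.805, 0.027, -0.001], 0.39)]
foam_pad [([0.411, 0.359, 0.0], 0.26)]
rest [([0.523, 0.127, 0.004], 0.71), ([0.528, 0.1, 0.031], 0.37)]
rest_foot [([0.526, 0.1, 0.032], 0.73)]
rack_green [([0.693, -0.103, -0.001], 0.78), ([0.366, 0.151, 0.004], 0.71)]
rack_red [([0.555, 0.309, 0.002], 0.88)]
spool [([0.408, 0.357, -0.002], 0.84)]
fuses [([0.803, 0.03, 0.004], 0.69)]
tape [([0.747, 0.321, -0.001], 0.71), ([0.558, 0.305, 0.002], 0.37)]
module_mid [([0.639, 0.081, 0.018], 0.94)]
side pos [0.378 0.78  1.295] fwd [ 0.111 -0.478 -0.872]
module [([0.637, 0.075, 0.006], 0.84)]
foam_pad [([0.527, 0.104, 0.026], 0.41)]
rest [([0.528, 0.13, 0.0], 0.62)]
rest_foot [([0.526, 0.104, 0.029], 0.8), ([0.408, 0.354, 0.003], 0.59)]
rack_green [([0.369, 0.152, -0.001], 0.77), ([0.689, -0.1, 0.001], 0.66)]
rack_red [([0.56, 0.308, 0.002], 0.75)]
spool [([0.409, 0.353, 0.003], 0.91)]
fuses [([0.807, 0.027, 0.0], 0.74)]
tape [([0.75, 0.322, -0.0], 0.9), ([0.638, 0.076, 0.02], 0.62)]
module_mid [([0.524, 0.102, 0.026], 0.21)]
[ 3.142 -0.    -0.386] [0.254 0.625 0.198] 1.1 0.08772630696961321
```

View pics/top0.png

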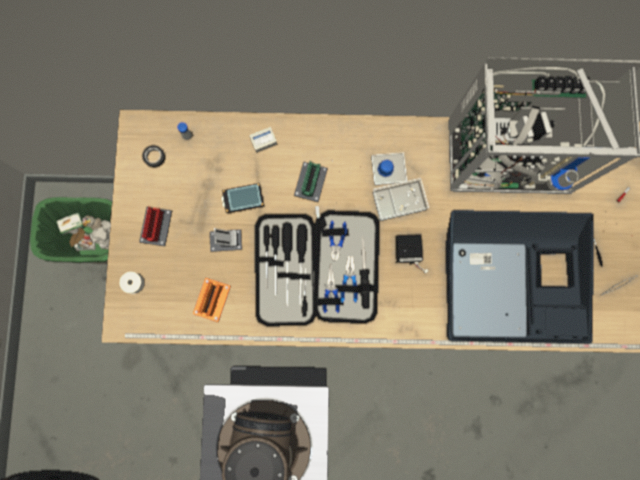

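View pics/side0.png

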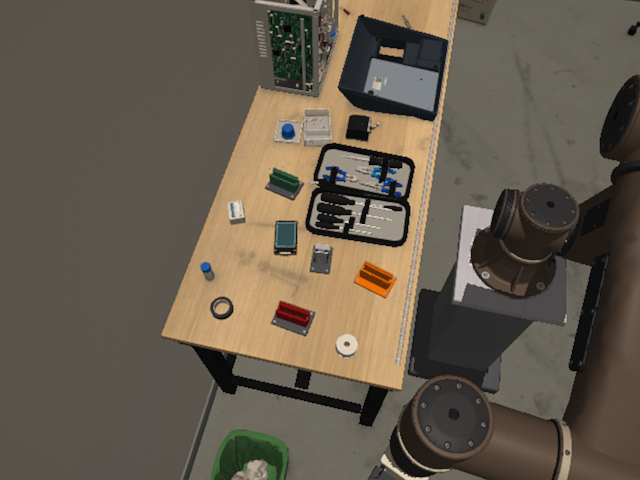

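```bash
python3 - <<'E'
import cv2, numpy as np
a=cv2.imread("pics/top0.png")[155:255,205:335]; b=cv2.imread("pics/side0.png")[160:280,255:345]
cv2.imwrite("pics/topc.png",cv2.resize(a,None,fx=6,fy=6,interpolation=cv2.INTER_CUBIC))
cv2.imwrite("pics/sidec.png",cv2.resize(b,None,fx=5,fy=5,interpolation=cv2.INTER_CUBIC))
E
```

```text
(no output)
```

View pics/topc.png

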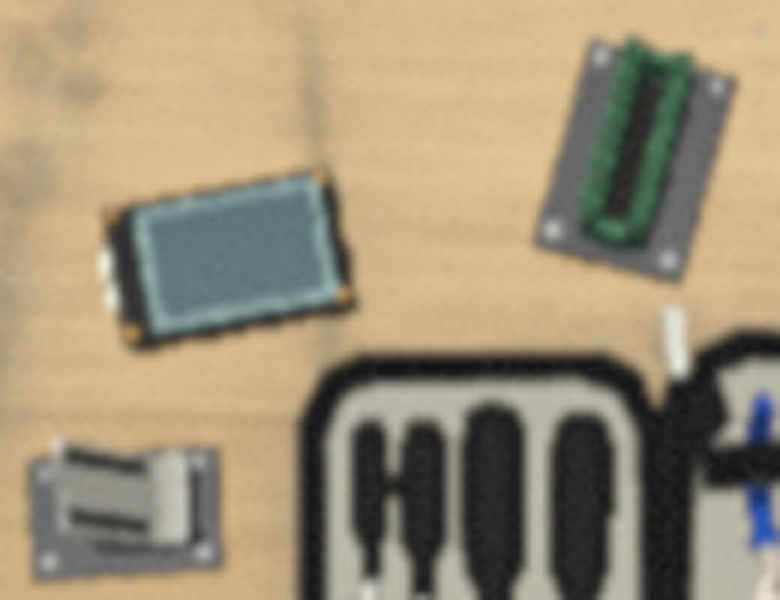

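View pics/sidec.png

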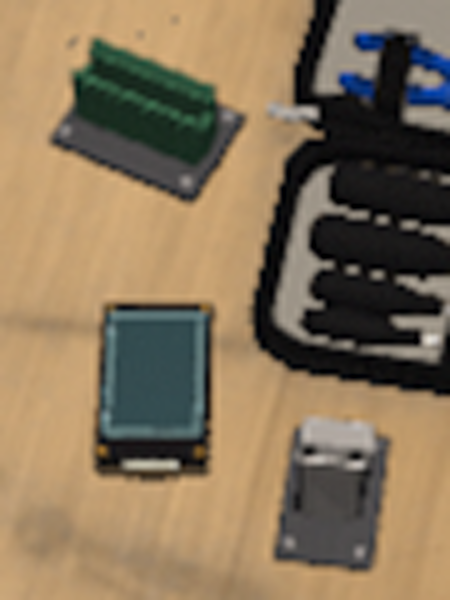

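```bash
cat > fit.py <<'E'
from h import *
from scipy.optimize import least_squares
np.set_printoptions(precision=4,suppress=True)
T=cams.grab_frame("top");S=cams.grab_frame("side")
tc=lambda L:[(u/6+205-.4,v/6+155-.4) for u,v in L]
sc=lambda L:[(u/5+255-.4,v/5+160-.4) for u,v in L]
def fit(name,half,z,top,side,x0):
    # lists of (sx,sy,(u,v))
    def res(p):
        c,s=np.cos(p[2]),np.sin(p[2]); r=[]
        for f,L in((T,top),(S,side)):
            for sx,sy,uv in L:
                a,b=sx*half[0],sy*half[1]
                r+=list(proj(f,[p[0]+c*a-s*b,p[1]+s*a+c*b,z])-uv)
        return r
    o=least_squares(res,x0,loss="soft_l1"); print(name,o.x,np.degrees(o.x[2]),"res",np.round(res(o.x),1))
L=lambda sg,pts:[(a,b,np.array(p)) for (a,b),p in zip(sg,pts)]
# module x ~ +y(left), module y ~ -x (down)
fit("module",(.052,.032),.022,L([(1,-1),(-1,-1),(-1,1),(1,1)],tc([(108,212),(326,170),(353,308),(132,347)])),[],[.64,.08,1.57])
fit("module2",(.052,.032),.022,L([(1,-1),(-1,-1),(-1,1),(1,1)],tc([(108,212),(326,170),(353,308),(132,347)])),
  L([(-1,-1),(-1,1),(1,1),(1,-1)],sc([(106,304),(213,304),(210,466),(97,466)])),[.64,.08,1.57])
fit("rest",(.0425,.028),.006,L([(1,-1),(-1,-1),(-1,1),(1,1)],tc([(30,460),(217,448),(221,567),(36,580)])),[],[.53,.13,1.57])
fit("rest2",(.0425,.028),.006,L([(1,-1),(-1,-1),(-1,1),(1,1)],tc([(30,460),(217,448),(221,567),(36,580)])),
  L([(-1,1),(1,1),(1,-1)],sc([(389,436),(372,568),(276,560)])),[.53,.13,1.57])
# rack x ~ up
R=tc([(593,38),(737,75),(682,283),(535,245)])
fit("rack",(.05,.035),.008,L([(1,1),(1,-1),(-1,-1),(-1,1)],R),[],[.69,-.1,0])
fit("rack2",(.05,.035),.008,L([(1,1),(1,-1),(-1,-1),(-1,1)],R),L([(1,1),(-1,1),(-1,-1)],sc([(52,138),(191,201),(244,117)])),[.69,-.1,0])
E
python3 fit.py
```

```text
module [0.6366 0.0752 1.7797] 101.96801465755397 res [-1.  -0.1  1.2 -0.1  0.9 -0.2 -1.   0.4]
module2 [0.636  0.078  1.7853] 102.29221971994596 res [-2.1  0.2  0.  -0.  -0.2 -0.1 -2.   0.7 -0.3 -0.6  0.4 -0.4 -0.1 -1.3
 -0.3 -1.5]
rest [0.5238 0.1186 1.6586] 95.02925238344751 res [-0.4 -0.4  0.3 -0.5  0.7  0.4 -0.6  0.4]
rest2 [0.5236 0.1196 1.6657] 95.4364087127658 res [-0.9 -0.1 -0.1 -0.5  0.4  0.4 -0.9  0.6  0.3 -0.5  0.2 -0.3 -0.6 -1. ]
rack [ 0.69   -0.1044 -0.2384] -13.658717026747043 res [-0.5 -0.1  0.5  0.1  0.3  0.1 -0.3 -0.1]
rack2 [ 0.6898 -0.1033 -0.2441] -13.984345657487172 res [-0.7 -0.1  0.1  0.3 -0.2  0.2 -0.8 -0.1 -0.9 -0.5  0.2 -0.9  0.4 -1. ]
```

```bash
cat > w.py <<'E'
from h import *
import sys
T=cams.grab_frame("top");S=cams.grab_frame("side")
def W(p,P): 
    c,s=np.cos(p[2]),np.sin(p[2]); P=np.array(P)/1000.; return np.c_[p[0]+c*P[:,0]-s*P[:,1],p[1]+s*P[:,0]+c*P[:,1],P[:,2]]
c5,s5=np.cos(np.radians(55)),np.sin(np.radians(55))
lip=[-30-15*s5,0,30+15*c5]; top=[-30+60*c5,0,30+60*s5]
rl=[]
q=lambda a,b,y:[[a[0],y,a[2]],[b[0],y,b[2]]]
foot=[-30,0,30]
rl+=q(foot,top,20)+q(foot,top,-20)+q(foot,lip,20)+q(foot,lip,-20)
for a in(foot,lip,top): rl+=[[a[0],20,a[2]],[a[0],-20,a[2]]]
B=[[42.5,28,6],[-42.5,28,6],[-42.5,-28,6],[42.5,-28,6]]
for i in range(4): rl+=[B[i],B[(i+1)%4]]
im=[]
for f,(u0,v0,w,h),k in((T,(210,210,40,50),10),(S,(300,235,40,45),10)):
  for r in ([.5236,.1195,1.66],[.525,.128,1.66]):
    a=cv2.resize(f["img"][v0:v0+h,u0:u0+w,::-1],None,fx=k,fy=k,interpolation=cv2.INTER_CUBIC)
    p=((proj(f,W(r,rl))-[u0,v0]+.5)*k).astype(int)
    for i in range(0,len(p),2): cv2.line(a,p[i],p[i+1],(0,0,255) if i<14 else (255,0,0),1)
    im.append(a)
pad=lambda a:cv2.copyMakeBorder(a,0,500-a.shape[0],0,0,0)
o=np.hstack([pad(a) for a in im]); o=cv2.resize(o,None,fx=.5,fy=.5) if o.shape[1]>1600 else cv2.resize(o,(800,250))
cv2.imwrite("pics/ov.png",np.vstack([cv2.resize(np.hstack(im[:2]),(640,400))[:290],cv2.resize(np.hstack(im[2:]),(640,360))[:300]]))
E
python3 w.py
```

```text
(no output)
```

View pics/ov.png

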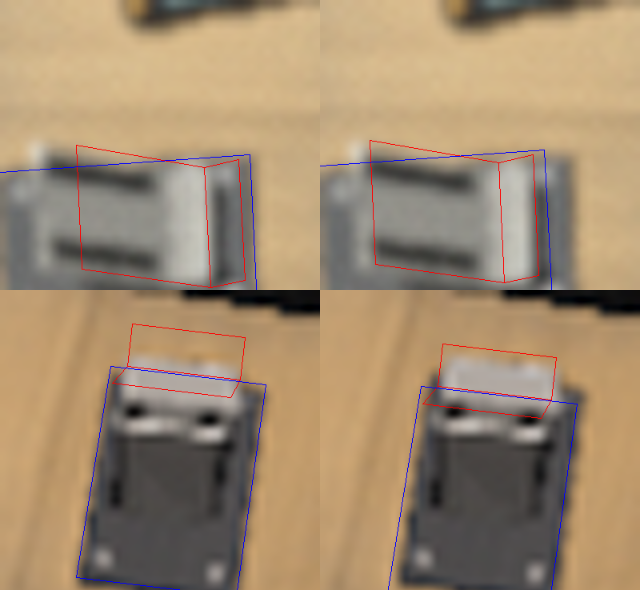

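```bash
python3 -m creep '{"translation":[[34,-46,0],[34,-46,0],[34,-46,0],[34,-46,0],[34,-46,0],[34,-46,0],[34,-46,-5],[34,-46,-5]],"spin":[-0.14,-0.14,-0.14,-0.14,-0.14,-0.14,-0.137,0],"gripper":[1,1,1,1,1,1,1,1]}' 12
```

```text
t: 2.1
eef_pos: [0.4925, 0.3024, 0.1901]
ee_rot: [-3.141, 0.001, -1.367]
force: [0.8, 1.1, -0.4]
width: 0.0876
gripper_force: 0.0
```

```bash
python3 -m creep '{"translation":[[34,-47,-10],[34,-47,-20],[34,-46,-30],[0,0,-40],[0,0,-23],[0,0,0]],"spin":[0,0,0,0,0,0],"gripper":[1,1,1,1,1,1]}' 12
python3 - <<'E'
from h import *
T=cams.grab_frame("top");S=cams.grab_frame("side")
for f,c in((T,"top"),(S,"side")): print([ (np.round(d["centre"],4),d["confidence"]) for d in nets.pinpoint(c,"module_mid")[:2]])
s=get_state();print(s["eef_pos"],s["ee_rot"])
im=[]
for f in(T,S):
    u,v=proj(f,[.63,.1,.04]).astype(int); im.append(cv2.resize(f["img"][v-35:v+35,u-35:u+35,::-1],(400,400),interpolation=cv2.INTER_CUBIC))
cv2.imwrite("pics/g1.png",np.hstack(im))
E
```

```text
t: 2.7
eef_pos: [0.5724, 0.1882, 0.0751]
ee_rot: [3.135, -0.002, -1.365]
force: [-0.9, 0.2, 0.5]
width: 0.0875
gripper_force: 0.0
[(array([0.637 , 0.0786, 0.018 ]), 0.7)]
[]
[0.57551278 0.19117073 0.0805378 ] [-3.13886330e+00  7.23194120e-04 -1.36179494e+00]
```

View pics/g1.png

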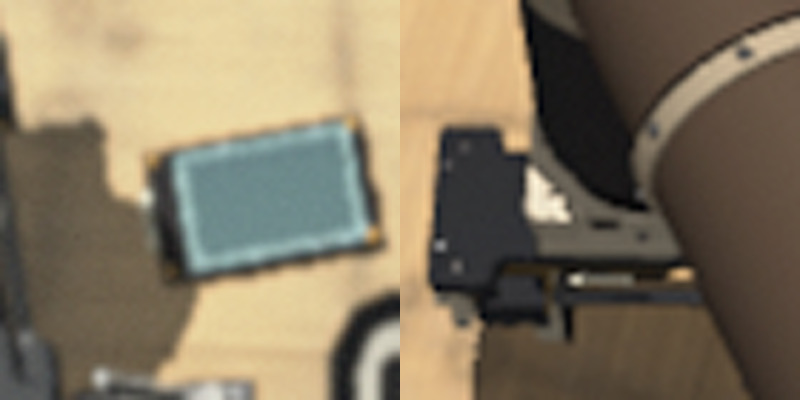

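```bash
python3 -m creep '{"translation":[[10,0,20],[25,-25,10],[18,-25,0],[0,-25,-15],[0,0,-30],[0,0,-15],[0,0,0]],"spin":[0,0,0,0,0,0,0],"gripper":[1,1,1,1,1,1,1]}' 12
```

```text
t: 3.6
eef_pos: [0.6268, 0.115, 0.0481]
ee_rot: [3.14, -0.0, -1.363]
force: [-0.2, -0.5, 0.4]
width: 0.0878
gripper_force: 0.0
```

```bash
python3 -m creep '{"translation":[[2,1,-15],[0,0,-15],[0,0,-10],[0,0,-4],[0,0,0]],"spin":[0,0,0,0,0],"gripper":[1,1,1,1,1]}' 10
python3 -m creep '{"translation":[[0,0,0],[0,0,0],[0,0,0],[0,0,0],[0,0,0]],"spin":[0,0,0,0,0],"gripper":[0.85,0.75,0.7,0.68,0.66]}' 10
```

```text
t: 4.1
eef_pos: [0.6295, 0.1164, 0.0046]
ee_rot: [3.141, -0.0, -1.362]
force: [0.9, 0.0, -0.1]
width: 0.0873
gripper_force: 0.0
t: 4.6
eef_pos: [0.6295, 0.1162, 0.0048]
ee_rot: [-3.141, 0.0, -1.363]
force: [-0.1, -0.2, 1.2]
width: 0.0589
gripper_force: 0.0
```

```bash
python3 - <<'E'
from h import *
T=cams.grab_frame("top");S=cams.grab_frame("side")
s=get_state();print(s["width"],s["gripper_force"],s["eef_pos"])
for c in("top","side"): print([ (np.round(d["centre"],4),d["confidence"]) for d in nets.pinpoint(c,"module_mid")[:2]])
im=[]
for f in(T,S):
    u,v=proj(f,[.63,.1,.04]).astype(int); im.append(cv2.resize(f["img"][v-35:v+35,u-35:u+35,::-1],(400,400),interpolation=cv2.INTER_CUBIC))
cv2.imwrite("pics/g2.png",np.hstack(im))
E
```

```text
0.058237679397871354 0.0 [0.62953114 0.116179   0.00476178]
[(array([0.639 , 0.0785, 0.016 ]), 0.91)]
[]
```

View pics/g2.png

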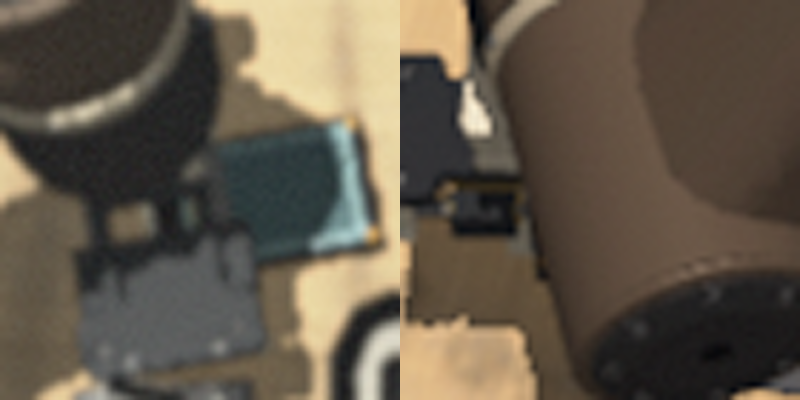

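```bash
python3 - <<'E'
from h import *
for c in("top","side"):
    f=cams.grab_frame(c)
    o=proj(f,[.63,.1,.04]).astype(int)-35
    print(c,f["mtx"][0,0])
    for X in([.6295,.1162,.017],[.637,.0786,.022],[.637,.0786,.012],[.6479,.0277,.022],[.6261,.1295,.022],[.626,.1295,.012]): print(X,np.round((proj(f,X)-o)*400/70,0), np.round(proj(f,X),1))
s=get_state();print(s["width"],s["gripper_force"],s["joint_efforts"])
E
```

```text
top 568.0748665052429
[0.6295, 0.1162, 0.017] [175. 214.] [227.6 200.5]
[0.637, 0.0786, 0.022] [255. 198.] [241.7 197.6]
[0.637, 0.0786, 0.012] [258. 203.] [242.1 198.5]
[0.6479, 0.0277, 0.022] [365. 177.] [260.9 194. ]
[0.6261, 0.1295, 0.022] [145. 218.] [222.3 201.2]
[0.626, 0.1295, 0.012] [148. 223.] [222.9 202.1]
side 516.3293461962971
[0.6295, 0.1162, 0.017] [199. 252.] [284.8 248.1]
[0.637, 0.0786, 0.022] [203. 180.] [285.4 235.5]
[0.637, 0.0786, 0.012] [204. 190.] [285.6 237.2]
[0.6479, 0.0277, 0.022] [207.  91.] [286.2 220. ]
[0.6261, 0.1295, 0.022] [198. 272.] [284.6 251.5]
[0.626, 0.1295, 0.012] [199. 281.] [284.9 253.2]
0.05823506064779583 0.0 [-1.65554527e-03 -6.04012656e+01  2.24458158e+01  5.35787746e+00
  1.28792351e-02 -5.49333208e-05]
```

```bash
python3 -m creep '{"translation":[[0,0,0],[0,0,0],[0,0,0]],"spin":[0,0,0],"gripper":[0.63,0.61,0.6]}' 8
```

```text
t: 5.2
eef_pos: [0.6294, 0.1162, 0.0046]
ee_rot: [3.142, -0.0, -1.363]
force: [0.6, 0.1, -0.3]
width: 0.0529
gripper_force: 0.0
```

```bash
python3 - <<'E'
from h import *
s=get_state(); p=s["eef_pos"]; a=s["ee_rot"][2]+np.pi/2
e=np.array([np.cos(a),np.sin(a),0]); n=np.array([-e[1],e[0],0])
im=[]
for c,(w,h) in(("top",(80,80)),("side",(80,80))):
    f=cams.grab_frame(c); o=proj(f,[.63,.1,.04]).astype(int)-[40,40]; k=5
    I=cv2.resize(f["img"][o[1]:o[1]+80,o[0]:o[0]+80,::-1],(400,400),interpolation=cv2.INTER_CUBIC)
    def box(c0,hx,hy,z,col):
        P=[c0+sx*hx*e+sy*hy*n+np.array([0,0,z]) for sx,sy in((1,1),(1,-1),(-1,-1),(-1,1))]
        cv2.polylines(I,[((proj(f,np.array(P))-o+.5)*k).astype(int)],True,col,1)
    t=np.array([p[0],p[1],0])
    box(t,.0965,.039,.071,(0,0,255)); box(t,.0475,.0095,.024,(0,255,0))
    box(np.array([.637,.0786,0]),.032,.052,.022,(255,0,0))
    im.append(I)
cv2.imwrite("pics/g3.png",np.hstack(im))
E
```

```text
(no output)
```

View pics/g3.png

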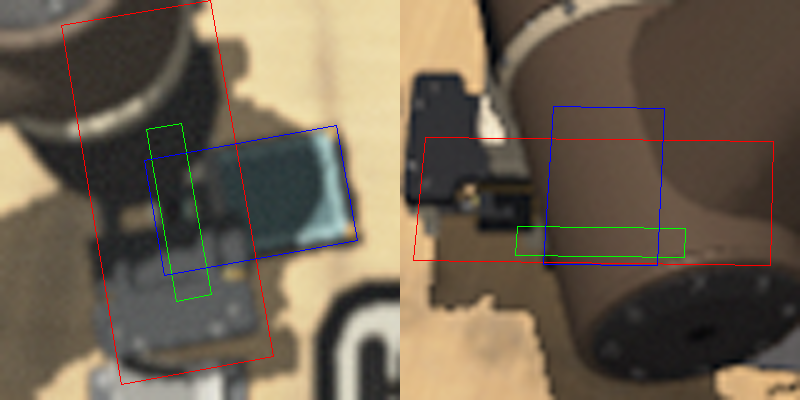

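```bash
python3 -m creep '{"translation":[[0,0,0],[0,0,0],[0,0,0]],"spin":[0,0,0],"gripper":[0.56,0.52,0.49]}' 5
python3 - <<'E'
from h import *
s=get_state();print(s["width"],s["gripper_force"],s["force"],s["moment"])
for c in("top","side"):
    f=cams.grab_frame(c); print([ (np.round(d["centre"],4),d["confidence"]) for d in nets.pinpoint(c,"module_mid")[:2]],[ (np.round(d["centre"],4),d["confidence"]) for d in nets.search_frame(c,"module")[:2]])
E
```

```text
t: 5.6
eef_pos: [0.6294, 0.1162, 0.0046]
ee_rot: [-3.142, 0.0, -1.363]
force: [-0.6, -0.9, -0.1]
width: 0.0442
gripper_force: 0.0
0.0442175457157462 0.0 [-0.57480789 -0.90922882 -0.12104465] [ 0.06925462 -0.07938806 -0.06732905]
[(array([0.6405, 0.0806, 0.0152]), 0.68), (array([0.6384, 0.0772, 0.0125]), 0.21)] [(array([0.6444, 0.0581, 0.0219]), 0.57)]
[] [(array([0.5095, 0.1316, 0.0055]), 0.75)]
```

```bash
python3 - <<'E'
from h import *
f=cams.grab_frame("side"); o=proj(f,[.63,.1,.04]).astype(int)-35
p=np.array([.5755,.1912,.0805]); a=-1.3618+np.pi/2
e=np.array([np.cos(a),np.sin(a),0]); n=np.array([-e[1],e[0],0])
for dz in(0,.04,.066):
  for k in(-.065,-.044,.044,.065):
    print(dz,k,np.round((proj(f,p+k*e+[0,0,dz])-o)*400/70+[400,0]))
  for k in(-.0965,.0965): print("body",dz,k,np.round((proj(f,p+k*e+.039*n+[0,0,.066+dz])-o)*400/70+[400,0]))
E
```

```text
0 -0.065 [804. 349.]
0 -0.044 [758. 348.]
0 0.044 [567. 346.]
0 0.065 [522. 346.]
body 0 -0.0965 [875. 361.]
body 0 0.0965 [432. 356.]
0.04 -0.065 [804. 309.]
0.04 -0.044 [757. 308.]
0.04 0.044 [561. 306.]
0.04 0.065 [515. 305.]
body 0.04 -0.0965 [877. 319.]
body 0.04 0.0965 [422. 313.]
0.066 -0.065 [804. 281.]
0.066 -0.044 [756. 281.]
0.066 0.044 [557. 278.]
0.066 0.065 [510. 278.]
body 0.066 -0.0965 [879. 290.]
body 0.066 0.0965 [415. 284.]
```

```bash
python3 -m creep '{"translation":[[0,0,0],[0,0,0],[0,0,0],[0,0,0],[0,0,0]],"spin":[0,0,0,0,0],"gripper":[1,1,1,1,1]}' 8
python3 -m creep '{"translation":[[0,0,-2],[0,0,-1],[0,0,0]],"spin":[0,0,0],"gripper":[1,1,1]}' 8
python3 -m creep '{"translation":[[0,0,-1],[0,0,-1],[0,0,0]],"spin":[0,0,0],"gripper":[1,1,1]}' 8
```

```text
t: 6.45
eef_pos: [0.6294, 0.1162, 0.0046]
ee_rot: [3.142, 0.0, -1.363]
force: [-0.9, -0.5, -0.1]
width: 0.0776
gripper_force: 0.0
t: 6.75
eef_pos: [0.6292, 0.1161, 0.0013]
ee_rot: [3.141, -0.0, -1.363]
force: [-0.5, -0.2, 0.8]
width: 0.0875
gripper_force: 0.0
t: 7.05
eef_pos: [0.6293, 0.1161, -0.0006]
ee_rot: [3.141, -0.0, -1.363]
force: [-0.0, 0.1, 0.1]
width: 0.0873
gripper_force: 0.0
```

```bash
for i in 1; do python3 -m creep '{"translation":[[0,0,-2],[0,0,-1],[0,0,0]],"spin":[0,0,0],"gripper":[1,1,1]}' 8; done
python3 -m creep '{"translation":[[0,0,-2],[0,0,-1],[0,0,0]],"spin":[0,0,0],"gripper":[1,1,1]}' 8
python3 -m creep '{"translation":[[0,0,-2],[0,0,-1],[0,0,0]],"spin":[0,0,0],"gripper":[1,1,1]}' 8
```

```text
t: 7.35
eef_pos: [0.6293, 0.1161, -0.0036]
ee_rot: [3.141, -0.0, -1.363]
force: [-0.4, 0.3, 0.4]
width: 0.0874
gripper_force: 0.0
t: 7.65
eef_pos: [0.6293, 0.1161, -0.0066]
ee_rot: [3.141, -0.0, -1.363]
force: [0.2, 0.1, 1.0]
width: 0.0874
gripper_force: 0.0
t: 7.95
eef_pos: [0.6293, 0.1161, -0.0096]
ee_rot: [3.141, -0.0, -1.363]
force: [-0.8, 0.2, 0.4]
width: 0.0878
gripper_force: 0.0
```

```bash
python3 -m creep '{"translation":[[0,0,-2],[0,0,-1],[0,0,-1]],"spin":[0,0,0],"gripper":[1,1,1]}' 8
python3 -m creep '{"translation":[[0,0,-1],[0,0,-1],[0,0,-1]],"spin":[0,0,0],"gripper":[1,1,1]}' 8
```

```text
t: 8.25
eef_pos: [0.6294, 0.1161, -0.0135]
ee_rot: [3.142, -0.0, -1.363]
force: [-0.2, -0.2, 0.1]
width: 0.0874
gripper_force: 0.0
t: 8.55
eef_pos: [0.6295, 0.1162, -0.0164]
ee_rot: [-3.142, 0.0, -1.363]
force: [0.1, -0.5, -0.2]
width: 0.0879
gripper_force: 0.0
```

```bash
python3 -m creep '{"translation":[[0,0,0],[0,0,0],[0,0,0],[0,0,0]],"spin":[0,0,0,0],"gripper":[0.84,0.76,0.72,0.70]}' 6
```

```text
t: 8.95
eef_pos: [0.6296, 0.1162, -0.0163]
ee_rot: [-3.141, 0.0, -1.363]
force: [0.2, -1.0, -1.9]
width: 0.064
gripper_force: 6.0
```

```bash
python3 -m creep '{"translation":[[0,0,0],[0,0,-1],[0,0,-1],[0,0,-1]],"spin":[0,0,0,0],"gripper":[0.85,0.85,0.85,0.85]}' 8
python3 -m creep '{"translation":[[0,0,-1],[0,0,-1],[0,0,-1]],"spin":[0,0,0],"gripper":[0.85,0.85,0.85]}' 8
```

```text
t: 9.35
eef_pos: [0.6296, 0.1156, -0.019]
ee_rot: [3.141, -0.001, -1.362]
force: [0.8, -5.0, 7.1]
width: 0.0746
gripper_force: 0.0
t: 9.65
eef_pos: [0.6299, 0.1147, -0.021]
ee_rot: [3.141, -0.002, -1.361]
force: [0.0, -9.8, 15.0]
width: 0.0744
gripper_force: 0.0
```

```bash
python3 -m creep '{"translation":[[0,0,3],[0,0,2],[0,0,0],[0,0,0]],"spin":[0,0,0,0],"gripper":[0.85,0.85,0.7,0.6]}' 10
python3 -m creep '{"translation":[[0,0,0],[0,0,0]],"spin":[0,0,0],"gripper":[0.6,0.6]}' 12
```

```text
t: 10.05
eef_pos: [0.6295, 0.1163, -0.0174]
ee_rot: [-3.141, 0.0, -1.363]
force: [-0.4, -1.8, 1.8]
width: 0.0641
gripper_force: 10.6invalid input
```

```bash
python3 -m creep '{"translation":[[0,-0.5,7],[0.4,-1.5,7],[0.5,-2,7],[0.5,-2.5,7],[0.7,-3,6.5],[0.7,-3.5,6],[0.9,-4.2,6],[1,-4.6,5.5]],"spin":[0,0,0,0,0,0,0,0],"gripper":[0.6,0.6,0.6,0.6,0.6,0.6,0.6,0.6]}' 12
python3 -m creep '{"translation":[[1.1,-5.2,5],[1.2,-5.5,4.6],[1.2,-5.9,4.1],[0,0,0]],"spin":[0,0,0,0],"gripper":[0.6,0.6,0.6,0.6]}' 12
```

```text
t: 10.85
eef_pos: [0.6343, 0.094, 0.0352]
ee_rot: [-3.141, 0.0, -1.363]
force: [-0.5, -0.4, -1.5]
width: 0.0644
gripper_force: 12.0
t: 11.25
eef_pos: [0.6381, 0.077, 0.049]
ee_rot: [-3.141, -0.0, -1.364]
force: [-0.9, -0.0, -1.4]
width: 0.0638
gripper_force: 12.0
```

```bash
python3 -m creep '{"translation":[[0,0,15],[0,0,20],[-5,2,23],[-22,12,0],[-22,12,0],[-22,12,0],[-22,12,0],[-22,11,0]],"spin":[0,0,0,-0.03,-0.03,-0.03,-0.026,0],"gripper":[0.6,0.6,0.6,0.6,0.6,0.6,0.6,0.6]}' 12
python3 -m creep '{"translation":[[0,0,0],[0,0,0]],"spin":[0,0],"gripper":[0.6,0.6]}' 12
cat > look.py <<'E'
from h import *
s=get_state();print(s["eef_pos"],s["ee_rot"],s["force"],s["t"])
for c in("top","side"):
    f=cams.grab_frame(c); save(f,"last_"+c); print(c,[ (np.round(d["centre"],4),round(d["confidence"],2)) for d in nets.pinpoint(c,"module_mid")[:2]],[ (np.round(d["centre"],4),round(d["confidence"],2)) for d in nets.pinpoint(c,"module")[:2]],[ (np.round(d["centre"],4),round(d["confidence"],2)) for d in nets.pinpoint(c,"rest_foot")[:2]])
E
python3 look.py
```

```text
t: 12.05
eef_pos: [0.5216, 0.1392, 0.1061]
ee_rot: [3.141, 0.0, -1.48]
force: [0.6, 0.2, -1.1]
width: 0.0641
gripper_force: 12.0
t: 12.25
eef_pos: [0.5225, 0.1392, 0.1066]
ee_rot: [-3.141, 0.0, -1.477]
force: [0.1, -0.3, -0.2]
width: 0.064
gripper_force: 12.0
[0.52253317 0.13917605 0.10661415] [-3.14102706e+00  2.17227821e-04 -1.47746591e+00] [ 0.06081206 -0.28888415 -0.2464795 ] 12.25
top [(array([0.5271, 0.1007, 0.1384]), 0.66)] [(array([0.5246, 0.0986, 0.1345]), 0.95)] [(array([0.5281, 0.0991, 0.0318]), 0.57)]
side [(array([0.5252, 0.0985, 0.1386]), 0.49)] [(array([0.7516, 0.3246, 0.0018]), 0.69), (array([0.5231, 0.0986, 0.1281]), 0.62)] [(array([0.5267, 0.102 , 0.0278]), 0.78), (array([0.6363, 0.0762, 0.0031]), 0.43)]
```

```bash
python3 -m creep '{"translation":[[0,0,20],[0,0,25],[0,0,15],[0,0,0],[0,0,0]],"spin":[0,0,0,0,0],"gripper":[0.6,0.6,0.6,0.6,0.6]}' 7
python3 look.py
python3 -m creep '{"translation":[[0,0,0],[0,0,0],[0,0,0]],"spin":[0,0,0],"gripper":[0.6,0.6,0.6]}' 4.5
python3 look.py
```

```text
t: 13.15
eef_pos: [0.5224, 0.1387, 0.1659]
ee_rot: [3.141, 0.0, -1.479]
force: [-0.5, 0.5, -1.7]
width: 0.0642
gripper_force: 7.0
[0.52243009 0.13866922 0.16586381] [ 3.14131520e+00  3.35735977e-04 -1.47926465e+00] [-0.4679213   0.52894784 -1.68708647] 13.15
top [(array([0.5261, 0.1134, 0.1706]), 0.58)] [(array([0.5268, 0.113 , 0.1662]), 0.63)] [(array([0.5271, 0.1005, 0.0321]), 0.56)]
side [(array([0.5259, 0.1089, 0.1709]), 0.66)] [(array([0.5227, 0.1106, 0.1625]), 0.82), (array([0.5254, 0.1069, 0.172 ]), 0.63)] [(array([0.5279, 0.1019, 0.0253]), 0.83)]
t: 13.85
eef_pos: [0.5226, 0.1388, 0.1663]
ee_rot: [3.142, 0.0, -1.479]
force: [0.7, -0.3, -0.8]
width: 0.0634
gripper_force: 4.5
[0.52263992 0.13877325 0.16632419] [ 3.14158458e+00  1.21521435e-05 -1.47876654e+00] [ 0.65054897 -0.25052997 -0.8319674 ] 13.85
top [(array([ 8.019e-01,  2.650e-02, -4.000e-04]), 0.75), (array([0.5265, 0.1225, 0.1625]), 0.59)] [(array([0.5237, 0.1277, 0.1586]), 0.61), (array([ 0.5224,  0.1296, -0.0012]), 0.61)] [(array([0.5271, 0.0998, 0.0309]), 0.51)]
side [(array([0.5216, 0.1207, 0.1626]), 0.56)] [(array([0.5212, 0.127 , 0.157 ]), 0.53)] [(array([0.5242, 0.1   , 0.029 ]), 0.77)]
```

```bash
python3 -m creep '{"translation":[[1,-5,0],[0,0,-20],[0,0,-25],[0,0,-20],[0,0,-10],[0,0,-5],[0,0,0]],"spin":[0,0,0,0,0,0,0],"gripper":[0.6,0.6,0.6,0.6,0.6,0.6,0.6]}' 9
python3 look.py
```

```text
t: 14.95
eef_pos: [0.5242, 0.134, 0.0867]
ee_rot: [-3.141, 0.0, -1.478]
force: [0.7, 0.8, -1.9]
width: 0.0642
gripper_force: 9.0
[0.52418482 0.13404738 0.0866932 ] [-3.14092190e+00  1.24663387e-04 -1.47843029e+00] [ 0.65920862  0.82964621 -1.91119196] 14.95
top [(array([0.5262, 0.1211, 0.0835]), 0.9)] [(array([0.5229, 0.1192, 0.0788]), 0.68)] [(array([0.5274, 0.1008, 0.0331]), 0.57)]
side [] [(array([0.5205, 0.1193, 0.0785]), 0.53)] []
```

```bash
python3 -m creep '{"translation":[[0,0,-2],[0,0,-2],[0,0,0]],"spin":[0,0,0],"gripper":[0.6,0.6,0.6]}' 7
python3 -m creep '{"translation":[[0,0,-1.5],[0,0,-1.5],[0,0,0]],"spin":[0,0,0],"gripper":[0.6,0.6,0.6]}' 6
```

```text
t: 15.65
eef_pos: [0.5245, 0.135, 0.0834]
ee_rot: [-3.139, 0.002, -1.478]
force: [-3.0, 4.3, 6.4]
width: 0.0641
gripper_force: 7.0
t: 15.95
eef_pos: [0.5242, 0.135, 0.0803]
ee_rot: [-3.14, 0.002, -1.478]
force: [-2.9, 4.4, 6.1]
width: 0.0639
gripper_force: 6.0
```

```bash
python3 -m creep '{"translation":[[0,3,0],[0,3,-1],[0,3,-1.5],[0,3,-1.5],[0,0,0]],"spin":[0,0,0,0,0],"gripper":[0.6,0.6,0.6,0.6,0.6]}' 5
python3 look.py
```

```text
t: 16.45
eef_pos: [0.5234, 0.1459, 0.0748]
ee_rot: [3.141, -0.001, -1.479]
force: [-0.1, 0.2, -1.4]
width: 0.064
gripper_force: 5.0
[0.52335843 0.14585824 0.07479682] [ 3.14072719e+00 -5.08215449e-04 -1.47854884e+00] [-0.05004757  0.15499583 -1.41281455] 16.45
top [(array([0.5235, 0.1318, 0.0756]), 0.79)] [(array([0.5256, 0.1303, 0.0744]), 0.93)] [(array([0.5244, 0.1012, 0.0312]), 0.66)]
side [(array([0.5246, 0.1248, 0.0794]), 0.6)] [(array([0.5192, 0.1315, 0.0712]), 0.69)] [(array([0.5278, 0.1039, 0.0273]), 0.75), (array([0.5605, 0.3102, 0.    ]), 0.52)]
```

```bash
python3 -m creep '{"translation":[[0,1,-1],[0,0.5,-1],[0,0,-1],[0,0,0]],"spin":[0,0,0,0],"gripper":[0.6,0.6,0.6,0.6]}' 4
python3 -m creep '{"translation":[[0,0,0],[0,0,0],[0,0,0],[0,0,0],[0,0,0]],"spin":[0,0,0,0,0],"gripper":[0.74,0.8,0.86,0.86,0.86]}' 3
python3 look.py
```

```text
t: 17.25
eef_pos: [0.5238, 0.1473, 0.0724]
ee_rot: [-3.141, -0.0, -1.479]
force: [0.5, -0.6, -1.2]
width: 0.0637
gripper_force: 4.0
t: 17.75
eef_pos: [0.5237, 0.1473, 0.0724]
ee_rot: [-3.142, 0.0, -1.479]
force: [-0.0, 0.4, -0.8]
width: 0.0751
gripper_force: 0.0
[0.52366479 0.14731139 0.07235378] [-3.14156117e+00  5.92691136e-05 -1.47878954e+00] [-0.04127881  0.42012954 -0.76288604] 17.75
top [(array([0.5258, 0.1301, 0.0752]), 0.86)] [(array([0.5242, 0.1316, 0.0718]), 0.7)] [(array([ 5.55e-01,  3.06e-01, -5.00e-04]), 0.71), (array([0.529 , 0.0991, 0.0349]), 0.45)]
side [(array([0.5273, 0.1242, 0.0792]), 0.5)] [(array([0.5196, 0.1291, 0.0713]), 0.58)] [(array([0.5253, 0.1038, 0.0307]), 0.67)]
```

```bash
python3 -m creep '{"translation":[[0,0,0],[0,0,0],[0,0,0]],"spin":[0,0,0],"gripper":[0.86,0.86,0.86]}' 3
python3 - <<'E'
from h import *
im=[]
for c in("top","side"):
    f=cams.grab_frame(c);u,v=proj(f,[.525,.127,.077]).astype(int); im.append(cv2.resize(f["img"][v-30:v+30,u-30:u+30,::-1],(400,400),interpolation=cv2.INTER_CUBIC))
cv2.imwrite("pics/g4.png",np.hstack(im))
E
```

```text
t: 18.45
eef_pos: [0.5236, 0.1473, 0.0723]
ee_rot: [3.142, -0.0, -1.479]
force: [-0.4, 0.2, -0.2]
width: 0.0752
gripper_force: 0.0
```

View pics/g4.png

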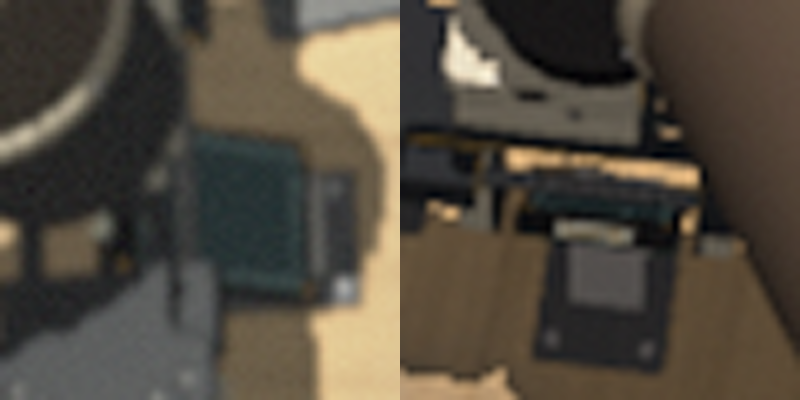

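```bash
python3 -m creep '{"translation":[[0,0,0],[0,0,0],[0,0,0]],"spin":[0,0,0],"gripper":[0.75,0.65,0.6]}' 6
python3 -m creep '{"translation":[[0.6,-6.5,4],[0.6,-6.5,4],[0.7,-7.2,3],[0.7,-7.2,2.7],[0.7,-7.3,1.8],[0.7,-7.3,1.5],[0.4,-4,0.3],[0.4,-3.8,0]],"spin":[0,0,0,0,0,0,0,0],"gripper":[0.6,0.6,0.6,0.6,0.6,0.6,0.6,0.6]}' 5
python3 look.py
```

```text
t: 18.85
eef_pos: [0.5236, 0.1472, 0.0723]
ee_rot: [3.142, -0.0, -1.479]
force: [-0.2, -0.1, -0.8]
width: 0.0644
gripper_force: 6.0
t: 19.65
eef_pos: [0.529, 0.0967, 0.0905]
ee_rot: [-3.14, 0.0, -1.479]
force: [-0.1, 1.1, 6.0]
width: 0.064
gripper_force: 5.0
[0.52904972 0.09673735 0.09049215] [-3.14030170e+00  9.25845948e-05 -1.47906343e+00] [-0.11700267  1.11454912  5.99745958] 19.65
top [(array([0.5266, 0.1047, 0.0887]), 0.63)] [(array([0.5297, 0.1055, 0.0895]), 0.38)] [(array([0.5279, 0.0993, 0.0331]), 0.55)]
side [(array([0.5301, 0.0993, 0.0925]), 0.72)] [(array([0.5257, 0.1055, 0.085 ]), 0.66)] [(array([0.5284, 0.1054, 0.0269]), 0.8)]
```

```bash
python3 -m creep '{"translation":[[-0.2,2.5,0],[-0.2,2.5,0],[0,0,15],[0,0,25],[0,0,25],[0,0,10],[0,0,0]],"spin":[0,0,0,0,0,0,0],"gripper":[0.6,0.6,0.6,0.6,0.6,0.6,0.6]}' 5
for i in 1 2 3; do python3 look.py; done
```

```text
t: 20.75
eef_pos: [0.5285, 0.1027, 0.1654]
ee_rot: [-3.14, 0.001, -1.479]
force: [-0.0, -0.8, -1.5]
width: 0.0637
gripper_force: 5.0
[0.52851125 0.10265426 0.16541917] [-3.13985941e+00  8.59216452e-04 -1.47891473e+00] [-0.03988179 -0.77610342 -1.48371899] 20.75
top [] [(array([0.5238, 0.1129, 0.1653]), 0.44)] [(array([0.5261, 0.0999, 0.031 ]), 0.71)]
side [(array([0.5246, 0.1011, 0.1638]), 0.95)] [(array([0.5204, 0.1112, 0.1598]), 0.97)] [(array([0.5257, 0.1035, 0.0275]), 0.96), (array([ 0.6914, -0.0983, -0.0023]), 0.39)]
[0.52770354 0.10229144 0.16383396] [ 3.14028229e+00 -5.44829844e-04 -1.47886784e+00] [-0.35419631 -0.10647371 -0.67522681] 21.15
top [(array([0.526 , 0.1094, 0.1613]), 0.51), (array([ 0.5237,  0.1282, -0.001 ]), 0.36)] [(array([0.5266, 0.1115, 0.1613]), 0.6), (array([ 0.5554,  0.3069, -0.0015]), 0.21)] [(array([0.5255, 0.0994, 0.0329]), 0.49)]
side [(array([0.5279, 0.1035, 0.1614]), 0.87)] [(array([0.5223, 0.1108, 0.1588]), 0.97), (array([0.6359, 0.0767, 0.0015]), 0.58)] [(array([0.5281, 0.1037, 0.0278]), 0.64)]
[0.52803943 0.10247791 0.16463669] [-3.14158858e+00  4.32954761e-05 -1.47884720e+00] [ 0.84671683 -0.79122818 -2.23267724] 21.55
top [(array([0.5274, 0.1083, 0.1602]), 0.38)] [(array([0.5278, 0.1135, 0.1587]), 0.43)] [(array([0.5249, 0.0974, 0.0319]), 0.58)]
side [(array([0.5266, 0.1028, 0.1623]), 0.64)] [(array([0.5241, 0.1097, 0.1605]), 0.67)] [(array([0.5257, 0.1028, 0.0282]), 0.57)]
```

```bash
python3 -m creep '{"translation":[[12,-15,0],[20,-26,0],[24,-30,0],[24,-30,0],[24,-30,0],[24,-30,-5],[20,-26,-5],[14,-18,0]],"spin":[-0.042,-0.042,-0.042,-0.042,-0.042,-0.042,-0.042,-0.041],"gripper":[0.6,0.6,0.6,0.6,0.6,0.6,0.6,0.6]}' 8
python3 -m creep '{"translation":[[0,0,0],[0,0,-5],[0,0,0]],"spin":[0,0,0],"gripper":[0.6,0.6,0.6]}' 8
cat > look2.py <<'E'
from h import *
s=get_state();p=np.array(s["eef_pos"]);print(p,s["ee_rot"],s["t"])
out={}
for i in range(4):
  for c in("top","side"):
    f=cams.grab_frame(c)
    for l in("module_mid","module","rack_green"):
        for d in nets.pinpoint(c,l):
            X=np.array(d["centre"])
            if np.linalg.norm(X[:2]-p[:2])<.06: out.setdefault((c,l),[]).append(X); break
for k,v in out.items(): print(k,len(v),np.round(np.median(v,0),4))
s=get_state();print(s["eef_pos"],s["t"])
E
python3 look2.py
```

```text
t: 22.75
eef_pos: [0.6905, -0.1045, 0.1531]
ee_rot: [3.14, -0.001, -1.817]
force: [0.5, 0.8, -1.5]
width: 0.064
gripper_force: 8.0
t: 23.05
eef_pos: [0.6892, -0.1019, 0.1486]
ee_rot: [3.14, -0.0, -1.813]
force: [0.3, -0.2, -0.9]
width: 0.0638
gripper_force: 8.0
[ 0.68915005 -0.10193262  0.14863119] [ 3.14002931e+00 -6.16076900e-05 -1.81318034e+00] 23.05
('top', 'module_mid') 4 [ 0.6889 -0.0964  0.1461]
('top', 'module') 3 [ 0.6923 -0.0936  0.1449]
('top', 'rack_green') 4 [ 0.6919 -0.1014 -0.0012]
('side', 'module_mid') 4 [ 0.6908 -0.0989  0.1503]
('side', 'module') 4 [ 0.6897 -0.0953  0.1446]
('side', 'rack_green') 4 [ 0.6922 -0.0996 -0.0013]
[ 0.69004974 -0.10252432  0.14964837] 24.65
```

```bash
python3 - <<'E'
from h import *
s=get_state();p=np.array(s["eef_pos"])+[0,0,.0343]; a=-.242
ex=np.array([np.cos(a),np.sin(a),0]); ey=np.array([-np.sin(a),np.cos(a),0]); ez=np.array([0,0,1.])
im=[]
for c in("top","side"):
    f=cams.grab_frame(c); save(f,"hang_"+c); o=proj(f,p-[0,0,.06]).astype(int)-[28,32]; k=7
    I=cv2.resize(f["img"][o[1]:o[1]+64,o[0]:o[0]+56,::-1],None,fx=k,fy=k,interpolation=cv2.INTER_CUBIC)
    for t,col in((0,(0,0,255)),(8,(0,255,0)),(-8,(255,0,255))):
        t=np.radians(t); ax=np.cos(t)*-ez+np.sin(t)*ey; nn=np.cos(t)*ey+np.sin(t)*ez
        for sx in(-.032,.032):
            for nb in(-.005,.005):
                q=((proj(f,p+ax*.09+sx*ex+nb*nn)-o+.5)*k).astype(int); cv2.circle(I,q,2,col,-1)
    im.append(I)
cv2.imwrite("pics/g5.png",np.hstack(im)); print(np.hstack(im).shape)
E
```

```text
(448, 784, 3)
```

View pics/g5.png

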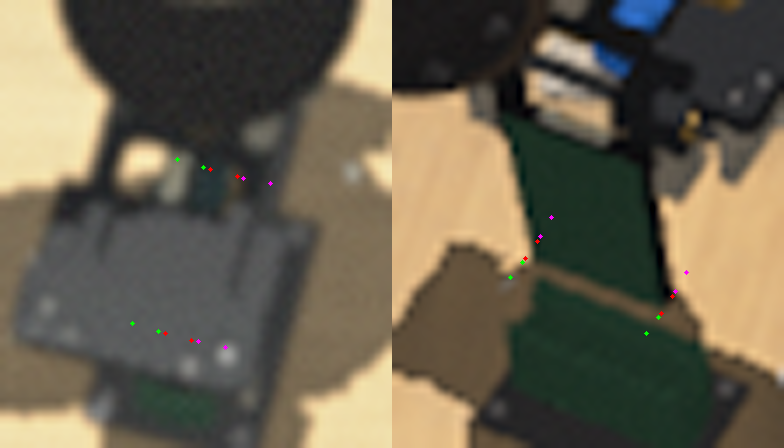

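```bash
python3 -m creep '{"translation":[[0.5,0.5,-12],[0,0,-12],[0,0,-6],[0,0,0]],"spin":[0,0,0,0],"gripper":[0.6,0.6,0.6,0.6]}' 6
python3 -m creep '{"translation":[[0,0,-3],[0,0,-3],[0,0,-2]],"spin":[0,0,0],"gripper":[0.6,0.6,0.6]}' 6
python3 -m creep '{"translation":[[0,0,-3],[0,0,-3]],"spin":[0,0],"gripper":[0.6,0.6]}' 6
```

```text
t: 25.15
eef_pos: [0.6894, -0.102, 0.1175]
ee_rot: [3.138, -0.001, -1.814]
force: [0.6, 0.1, -1.2]
width: 0.0638
gripper_force: 6.0
t: 25.45
eef_pos: [0.6907, -0.102, 0.1116]
ee_rot: [-3.141, 0.0, -1.814]
force: [0.3, 1.0, -1.7]
width: 0.0639
gripper_force: 6.0
t: 25.65
eef_pos: [0.6907, -0.102, 0.1056]
ee_rot: [-3.141, 0.0, -1.814]
force: [-0.3, 0.2, -0.9]
width: 0.0638
gripper_force: 6.0
```

```bash
python3 -m creep '{"translation":[[0,0,-3],[0,0,-3]],"spin":[0,0],"gripper":[0.6,0.6]}' 6
python3 -m creep '{"translation":[[0,0,-3],[0,0,-3]],"spin":[0,0],"gripper":[0.6,0.6]}' 6
python3 look2.py
```

```text
t: 25.85
eef_pos: [0.6905, -0.102, 0.0994]
ee_rot: [3.142, 0.0, -1.814]
force: [-0.5, -0.1, -0.9]
width: 0.064
gripper_force: 6.0
t: 26.05
eef_pos: [0.6905, -0.1021, 0.0934]
ee_rot: [3.142, -0.0, -1.814]
force: [0.3, -0.4, -1.5]
width: 0.064
gripper_force: 6.0
[ 0.69052521 -0.10206954  0.09339306] [ 3.14155895e+00 -3.85120651e-05 -1.81377081e+00] 26.05
('top', 'module_mid') 4 [ 0.6909 -0.0951  0.0912]
('top', 'module') 4 [ 0.693  -0.0943  0.0913]
('top', 'rack_green') 3 [ 0.6907 -0.1042 -0.0008]
('side', 'module_mid') 4 [ 0.6908 -0.0997  0.093 ]
('side', 'module') 4 [ 0.689  -0.0933  0.0874]
('side', 'rack_green') 4 [ 0.6902 -0.1007 -0.0021]
[ 0.69057305 -0.10205766  0.09366726] 27.65
```

```bash
python3 -m creep '{"translation":[[0,0,-4],[0,0,-4],[0,0,-4]],"spin":[0,0,0],"gripper":[0.6,0.6,0.6]}' 5
python3 -m creep '{"translation":[[0,0,-4],[0,0,-4],[0,0,-2]],"spin":[0,0,0],"gripper":[0.6,0.6,0.6]}' 5
```

```text
t: 27.95
eef_pos: [0.6903, -0.1021, 0.081]
ee_rot: [3.141, -0.0, -1.814]
force: [0.7, -0.2, -1.7]
width: 0.0641
gripper_force: 5.0
t: 28.25
eef_pos: [0.6903, -0.1021, 0.071]
ee_rot: [3.141, -0.0, -1.814]
force: [-0.0, -0.9, -0.5]
width: 0.0642
gripper_force: 5.0
```

```bash
python3 -m creep '{"translation":[[0,0,-2],[0,0,-2],[0,0,-1]],"spin":[0,0,0],"gripper":[0.6,0.6,0.6]}' 4
python3 -m creep '{"translation":[[0,0,-1],[0,0,-1],[0,0,-1]],"spin":[0,0,0],"gripper":[0.6,0.6,0.6]}' 4
python3 look2.py
```

```text
t: 28.55
eef_pos: [0.6908, -0.1021, 0.0669]
ee_rot: [-3.141, 0.0, -1.814]
force: [-0.3, -1.1, 1.0]
width: 0.0639
gripper_force: 4.0
t: 28.85
eef_pos: [0.6907, -0.1022, 0.0639]
ee_rot: [-3.141, -0.0, -1.814]
force: [-0.5, -1.5, 1.5]
width: 0.0637
gripper_force: 4.0
[ 0.69072989 -0.10217831  0.06391226] [-3.14107992e+00 -3.81930017e-05 -1.81379100e+00] 28.85
('top', 'module_mid') 4 [ 0.6906 -0.0962  0.0614]
('top', 'rack_green') 4 [ 0.6904 -0.1005 -0.001 ]
('side', 'module_mid') 4 [ 0.6908 -0.103   0.0628]
('side', 'module') 4 [ 0.6898 -0.0962  0.0574]
('side', 'rack_green') 4 [ 0.6874 -0.1    -0.0014]
('top', 'module') 3 [ 0.6913 -0.0955  0.0601]
[ 0.6907241 -0.102039   0.0637695] 30.45
```

```bash
python3 -m creep '{"translation":[[0,0,0],[0,0,0],[0,0,0],[0,0,0],[0,0,0]],"spin":[0,0,0,0,0],"gripper":[0.76,0.82,0.86,0.88,0.88]}' 3
python3 -m creep '{"translation":[[0,0,5],[0,0,15],[0,0,25],[0,0,30],[0,0,30],[0,0,20],[0,0,0],[0,0,0]],"spin":[0,0,0,0,0,0,0,0],"gripper":[0.88,0.88,0.88,0.88,0.88,0.88,0.88,0.88]}' 3
python3 -m creep '{"translation":[[-20,20,20],[-30,30,0],[-30,40,0],[-30,40,0],[-20,40,0],[0,0,0],[0,0,0]],"spin":[0,0,0,0,0,0,0],"gripper":[0.88,0.88,0.88,0.88,0.88,0.88,0.88]}' 3
python3 - <<'E'
from h import *
for c in("top","side"):
  for l in("module_mid","module","rack_green"):
    r=[]
    for i in range(4):
        cams.grab_frame(c)
        for d in nets.pinpoint(c,l):
            if np.linalg.norm(np.array(d["centre"])[:2]-[.69,-.1])<.06: r.append(d["centre"]);break
    if r: print(c,l,len(r),np.round(np.median(r,0),4))
print(get_state()["t"],get_state()["eef_pos"],get_state()["force"])
E
```

```text
t: 30.95
eef_pos: [0.6904, -0.1019, 0.0635]
ee_rot: [3.141, 0.0, -1.814]
force: [-0.0, 0.2, -0.3]
width: 0.077
gripper_force: 0.0
t: 31.75
eef_pos: [0.6908, -0.1019, 0.1902]
ee_rot: [-3.14, 0.001, -1.814]
force: [0.7, -0.8, -0.2]
width: 0.0771
gripper_force: 0.0
t: 32.45
eef_pos: [0.5599, 0.0689, 0.2086]
ee_rot: [3.141, -0.0, -1.811]
force: [0.7, -0.4, 1.3]
width: 0.0773
gripper_force: 0.0
top module_mid 4 [ 0.6898 -0.1026  0.0591]
top module 4 [ 0.6902 -0.1006  0.06  ]
top rack_green 4 [ 0.6917 -0.1034 -0.0035]
side rack_green 3 [ 0.6893 -0.0987 -0.0009]
34.85 [0.56056619 0.0679892  0.20864081] [-0.52187294  0.78614229  0.38647854]
```

```bash
python3 -c "
from station import arm; print(arm.job_done())"
```

```text
the job is handed in; nothing more can be done
None
```

I laid the module on the sloped rest with its connector end up and let go, then took it again by that end and stood it, released, in the green rack's slot. I handed the job in after about 35 s; the networks' last readings put its centre within about 3 mm of the slot's middle and 59 mm high, but the hand-in gave back no verdict.

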